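Lift the camera lens with the sprung tongs and hold it up

TASK

Grip the sprung tongs by the black panels of their two arms, lift them off their rest, close their rubber jaws on the lens barrel (the tall one of the three small parts on the posts of the slotted stand), and raise it upright off its post to at least 10 cm above where it stood. Never touch the lens with the robot itself, and do not disturb the bearing, the gear or the servo. Finish while still holding: the robot keeps squeezing the tongs, with the lens hanging still between their jaws and nothing else supporting it.

Things in the scene. Friction and masses are not known exactly. Their poses are not given: they have to be found in the camera images.
- lens_center (a point): Lens barrel, the item to lift: upright black cylinder, 28 mm diameter, 30 mm high, two thin aluminium bands, on top a narrower black neck (23 mm, 6 mm high) with a glass front; about 45 g. Stands loose on any one of the stand's three posts, its foot 40 mm above the table. This point: on its axis, 15 mm above its foot; z along the axis.
- stand: Aluminium plate with dark slots, 60 x 235 x 8 mm fixed to the table, with three aluminium posts (20 mm diameter) in a row along its y axis at -78, 0, +78 mm; flat post tops 40 mm above the table carry the lens, bearing and gear, one each. Origin on the table under the plate's centre; x axis square to the row, roughly away from the robot.
- tongs_grip (a point): Where to grip the tongs: midway between the arms, at half height, at the middle of the 50 mm long black panels on the arms' outer faces; 80 mm ahead of the hinge, 8 mm or so from the centre of mass, 38 mm above the table at the start. x axis: along the tongs from hinge to jaws; y: across, along which the arms close; z up. Free, they measure 58 mm over the panels.
- tongs_jaw (a point): Middle of the tongs' jaws, between the two rubber pads at half height, 84 mm ahead of tongs_grip along x; axes as there. Pads are 30 mm long (x) and 24 mm high; free, they stand 57 mm apart (71 mm over the arms' outsides there). When they are 28 mm apart (on the lens) the arms are parallel, 43 mm over the grip panels.
- tongs: Sprung steel tongs on edge on their rest: two flat upright arms 24 mm high, 178 mm long, on a hinge block (38 mm wide, robot's end); 110 g. Squeezed over the panels the arms swing in alike, to a stop at 37 mm; about 6 N an arm starts them, 9 N at the lens; at 50 to 54 mm they can be carried, jaws still open. Origin on the hinge line, at the underside; axes as tongs_grip.
- tongs_left: The tongs' arm on their +y side. Origin on its hinge pin, 10 mm to +y of the tongs' origin.
- tongs_right: The tongs' arm on their -y side. Origin on its hinge pin, 10 mm to -y of the tongs' origin.
- rest: White rest fixed under the tongs: base plate 170 x 70 x 6 mm and two cross bars, 12 mm thick with tops 26 mm above the table, that carry the tongs, 70 mm behind and 58 mm ahead of its origin along its x (the tongs' direction); free for fingers between them. Origin on the table below the tongs' grip point.
- bearing: Bystander on a post: flat steel ring 28 mm in diameter, 9 mm high, with a 10 mm hole. Origin at the centre of its underside.
- gear: Bystander on a post: dark steel toothed wheel 34 mm in diameter, 8 mm high, with a 12 mm hub rising to 16 mm. Origin at the centre of its underside.
- servo: Bystander: small black servo motor, 54 x 20 x 42 mm, on the table beyond the middle. Origin under its centre.

How it is judged:
On the way, in this order (a step that is already met when the one before it is completed fails the run):
1. the tongs are lifted off their rest in the fingers, the lens still on its post (height (world z) of tongs_grip above 0.055 m and contact force between the fingers and tongs above 1 N and distance of lens_center from where it was at the start of the episode below 0.015 m and contact force between tongs and rest below 0.1 N), for 0.2 s.
2. both jaws press on the lens while it is still at its post (contact force between each of tongs_left, tongs_right and lens above 0.3 N and distance of lens_center from where it was at the start of the episode below 0.03 m), for 0.1 s.
At the end, for the whole second after the job is handed in: Lens squeezed by both jaws (over 0.3 N each) within 30 mm of the jaw middle, centre over 145 mm above the table, within 20 degrees of upright, still (under 50 mm/s); the fingers grip the tongs; lens and tongs touch no stand, rest or bystander (height (world z) of lens_center above 0.145 m and angle between lens_center's own z axis and vertical below 0.35 rad and contact force between each of tongs_left, tongs_right and lens above 0.3 N and contact force between the fingers and tongs above 1 N and distance between lens_center and tongs_jaw below 0.03 m and linear speed of each of lens, tongs below 0.05 m/s and contact force between each of lens, tongs and stand below 0.1 N and contact force between each of lens, tongs and rest below 0.1 N and contact force between each of lens, tongs and bearing below 0.1 N and contact force between each of lens, tongs and gear below 0.1 N and contact force between each of lens, tongs and servo below 0.1 N); the arm keeps its last pose, push and grip.
It fails at once if the robot itself touches the lens (contact force between any of the fingers, the arm and lens above 0.2 N).
It fails at once if bearing or gear moved over 12 mm (distance of any of bearing, gear from where it was at the start of the episode above 0.012 m).
It fails at once if servo moved over 12 mm (distance of servo from where it was at the start of the episode above 0.012 m).
It also fails if it takes over 45 s, if anything falls off the work surface, if the arm or the gripper's body presses on something with over 40 N, if the wrist force passes 120 N, or if a joint passes its speed limit or range.

ROBOT

A 6-joint arm with a two-finger parallel gripper is mounted at the origin on the work surface. World frame = base frame: x ahead of the robot, y to its left, z up, the work surface at z = 0. Lengths are in m, angles in rad, forces in N, time in s.
With the tool pointing down it reaches from about 0.325 to 0.9 m from the base axis. Payload 6.1 kg.
Tool frame: the origin (TCP) lies between the finger pads; the fingertips stand tcp_to_tips ahead of it and the grasp point (between the pads) is the TCP (tcp_to_tips is the distance from the TCP to the fingertips, in m); z points along the fingers, y is the line along which they close (so a half turn about z gives the same grasp; the last joint's range is limited). The gripper opens to 87 mm and grips with 3 to 60 N. Pads are 19 mm wide; open, the fingers measure 117 mm over their backs; the gripper's body (75 mm by 190 mm) begins 51 mm behind the grasp point.
Start: joints at [-0.126, 0.22, 1.526, -0, 1.395, -0.126], TCP at [0.625, -0, 0.202] pointing down, gripper open.
Joint ranges: [-2.98, 2.98], [-0.91, 2.08], [0.09, 2.57], [-1.24, 4.39], [0.2, 2.65], [-2.68, 2.68]. Speed limits (rad/s): [2.57, 2.57, 3.01, 3.14, 3.14, 3.14].

INTERFACE

Orientations are given as [roll, pitch, yaw] about the fixed x, y, z axes, in that order (R = Rz(yaw) Ry(pitch) Rx(roll)).
In Python, from station import * gives the robot as it stands.
- The arm moves only by the tool play_rows, never from a script. Its argument "targets" is a list of rows, each a list of 6 numbers: the shift along the world's x, y, z scaled (see below), then the turn, a rotation vector about the world's x, y, z scaled (see below). A call has 1 to 20 rows; each row is the pose to reach, as a shift and turn from the pose commanded when the call began; what a row does not reach only later rows make up. The controller multiplies each number of a shift by 0.8 m and each number of a turn by 60 degrees. A row lasts 1/12 s, in which the tool goes at most 41.7 mm and 7.16 degrees, less where a joint would pass 70% of its speed; a pose out of reach is approached as far as the arm can. A call with a number of a shift or a turn outside -1 to 1 is refused whole. A call with a gripper value outside its range is refused whole. "claw" is the closure in counts, from 0 (fully open) to 255 (shut), set as the call begins (left out, the last holds). The fingers move at their own pace and stop on an object; "squeeze" is the grip in N (left out, the last holds). Time passes only in rows, so rows that repeat a pose let the fingers close. It gives the time, the measured TCP pose, the force, the opening and the grip force at its end, in the units of the state.
- get_obs(): the state, without advancing time (a new reading comes with each control period).
- get_image(name): name is "scene" or "side" or "wrist"; returns the picture (400x640x3 uint8, red, green, blue); there is no depth.
- calibration(name): a dict with "vertical_fov" (degrees; the focal length in pixels is half the picture's height over the tangent of half this angle, whatever the lens; pixels are square), "cx", "cy" (the principal point, pixels), "world_from_camera" (4x4, takes a point from camera to world coordinates). Camera axes: x right, y down, z forward; pixel columns grow to the right and rows downward; lengths in m; the calibration is good to about 2 mm. The wrist camera is an equidistant fisheye: a pixel r from the principal point sees the ray r / f radians off the axis. A picture is of the moment at which its call begins: read the wrist's pose just before it. calibration takes no time and is no camera call; for the wrist camera it gives the pose at the moment of the call.
- close_job(): hands the job in; it is judged then, once.
The state is a dict: "time": time; "joint_positions": joint angles; "joint_vel": joint speeds; "joint_torque": joint torques, N m; "tcp_pos": TCP position; "tcp_rot": TCP orientation; "wrist_force": force on the tool from outside, world axes, zero at the start; "moment": the same for the moment, N m; "gripper_width": opening from 0.0 (shut) to 1.0 (fully open); "grasp_force": force on a finger pad.
Only numpy, scipy, OpenCV 4.12 (cv2) and the standard library are available. Lean on these libraries where they do the work, as an engineer would, in place of code of your own. Each camera call takes 0.05 s, during which the arm holds its last target. There are 200 camera calls.

## Working session

There is one attempt and no reset: what is moved stays moved. The work goes in short steps, Python scripts to look and compute and a tool call to move; the robot and the scene stay as the last step left them, time stands still between calls to the robot, and variables do not carry over. Pictures are saved under pics/ and viewed, at most 10 in all, crops included, and the job is handed in when it is done.

Besides the shell and the picture viewer there is one more tool, called after ">>>" as a command line: name --pt "numbers of a row" for each row, then --argument value for the rest. play_rows: Moves the arm, as the interface text tells. Its arguments: {"type":"object","properties":{"targets":{"type":"array"},"claw":{"type":"number"},"squeeze":{"type":"number"}},"required":["targets"]}

```bash
mkdir -p pics; ls; python3 - <<'E'
from station import *
import cv2,numpy as np
for n in ("scene","side","wrist"):
    c=calibration(n); print(n,c["vertical_fov"],c["cx"],c["cy"],np.round(c["world_from_camera"],3).tolist())
    cv2.imwrite(f"pics/{n}0.png",get_image(n)[:,:,::-1])
o=get_obs();print({k:np.round(v,3).tolist() for k,v in o.items()})
import station;print([x for x in dir(station) if x[0]!='_'])
E
```

```text
pics
scene 46.262825156343084 324.1181719772494 201.0735122659277 [[-0.202, 0.749, -0.63, 1.198], [0.979, 0.149, -0.137, 0.143], [-0.009, -0.645, -0.764, 0.807], [0.0, 0.0, 0.0, 1.0]]
side 43.43940293809687 305.99595839549795 196.84236109985997 [[-0.703, -0.342, 0.623, -0.017], [-0.711, 0.344, -0.614, 0.616], [-0.004, -0.874, -0.485, 0.544], [0.0, 0.0, 0.0, 1.0]]
wrist 65.70646984690485 315.6542565137398 202.26258914235413 [[1.0, 0.0, -0.002, 0.624], [-0.0, -0.955, -0.297, 0.083], [-0.002, 0.297, -0.955, 0.384], [0.0, 0.0, 0.0, 1.0]]
{'time': 0.15, 'joint_positions': [-0.126, 0.221, 1.527, 0.0, 1.395, -0.126], 'joint_vel': [-0.0, -0.001, -0.005, -0.0, 0.0, 0.0], 'joint_torque': [0.001, -49.519, -38.788, 0.07, 0.053, -0.0], 'tcp_pos': [0.624, 0.0, 0.201], 'tcp_rot': [-3.14, -0.0, 1.571], 'wrist_force': [-0.434, -0.661, -0.212], 'moment': [0.005, 0.031, 0.027], 'grasp_force': 0.0, 'gripper_width': 1.001}
['MotionError', 'calibration', 'close_job', 'get_image', 'get_obs', 'tcp_to_tips']
```

View pics/scene0.png

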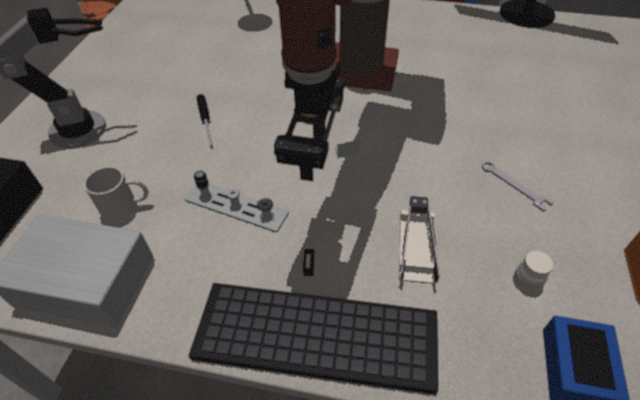

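View pics/wrist0.png

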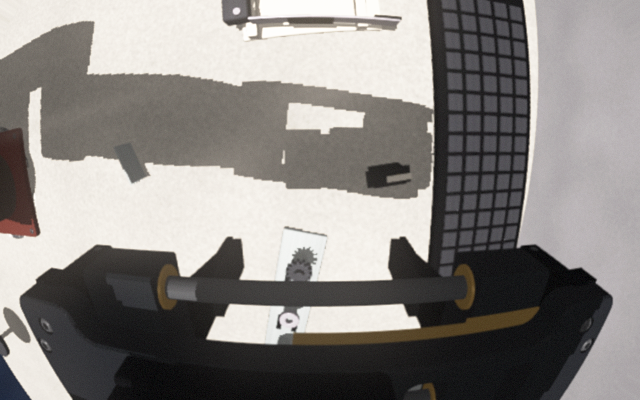

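View pics/side0.png

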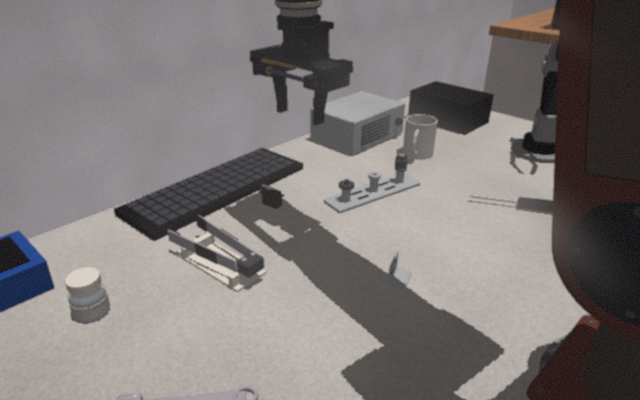

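The scene view shows the tongs at (420,240) and the stand with the lens at (200,180), bearing at (234,197) and gear at (265,205). The wrist view shows the tongs at the top and gear and bearing at (300,262) and (289,320). I'll make enlarged crops for measuring.

```bash
cat > h.py <<'E'
from station import *
import cv2,numpy as np
def ray(n,u,v,c=None):
    c=c or calibration(n); f=200/np.tan(np.radians(c["vertical_fov"])/2); T=np.array(c["world_from_camera"])
    x,y=(u-c["cx"])/f,(v-c["cy"])/f
    r=np.hypot(x,y)
    d=np.array([x,y,1.]) if n!="wrist" else np.array([x/r*np.sin(r),y/r*np.sin(r),np.cos(r)])
    return T[:3,3],T[:3,:3]@d
def atz(n,u,v,z,c=None):
    o,d=ray(n,u,v,c); return np.round((o+d*(z-o[2])/d[2])[:2],4)
def tri(a,b):
    A=np.zeros((3,3));B=np.zeros(3)
    for o,d in (a,b):
        d=d/np.linalg.norm(d);P=np.eye(3)-np.outer(d,d);A+=P;B+=P@o
    return np.round(np.linalg.solve(A,B),4)
E
python3 - <<'E'
import cv2,numpy as np
s=cv2.imread("pics/scene0.png");d=cv2.imread("pics/side0.png")
def crop(i,x,y,w=100,h=75):
    c=cv2.resize(i[y:y+h,x:x+w],None,fx=4,fy=4,interpolation=cv2.INTER_CUBIC)
    for k in range(0,w,20): cv2.putText(c,str(x+k),(k*4,10),0,.35,(0,0,255)); cv2.line(c,(k*4,0),(k*4,4*h),(0,0,255) if k==0 else (200,200,0),1)
    for k in range(0,h,15): cv2.putText(c,str(y+k),(0,k*4+10),0,.35,(0,0,255)); cv2.line(c,(0,k*4),(4*w,k*4),(200,200,0),1)
    return c
cv2.imwrite("pics/c1.png",np.vstack([np.hstack([crop(s,190,160),crop(d,320,145)]),np.hstack([crop(s,375,195),crop(d,165,212)])]))
E
```

```text
(no output)
```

View pics/c1.png

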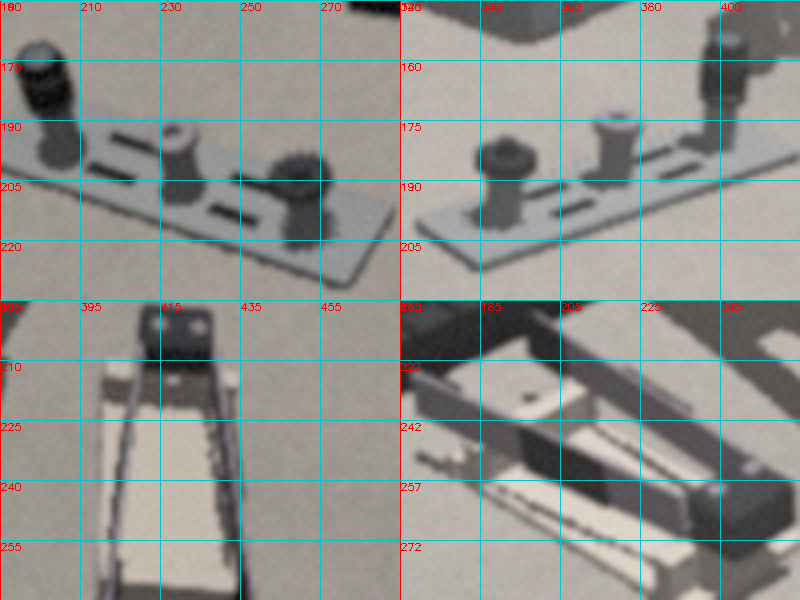

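Crops: lens top at scene (199.5,173) / side (401,154), bearing (234.5,192.5) / (374,174.5), gear hub (264.5,198.5) / (346.5,180.5); tongs pins at scene (414.5,200.7), (424.7,201.3).

```bash
python3 - <<'E'
from h import *
P={"lens":((199.5,173),(401,154),.076),"bearing":((234.5,192.5),(374,174.5),.049),"gear":((264.5,198.5),(346.5,180.5),.056),"pins":((419.6,201),(246.5,256.5),.05)}
for k,(a,b,z) in P.items(): print(k,atz("scene",*a,z),atz("side",*b,z),tri(ray("scene",*a),ray("side",*b)))
for u,v in ((402.5,255),(435,255),(404,280),(436,280),(419.6,201)): print(atz("scene",u,v,.05))
for u,v,z in ((300,258,.056),(288,320,.049),(240,12,.05),(390,22,.05)): print("w",atz("wrist",u,v,z))
print(tcp_to_tips)
E
```

```text
lens [ 0.5696 -0.2683] [ 0.5726 -0.268 ] [ 0.5713 -0.2669  0.0772]
bearing [ 0.5866 -0.1876] [ 0.5834 -0.1869] [ 0.5851 -0.1886  0.0476]
gear [ 0.596  -0.1168] [ 0.5984 -0.1119] [ 0.5984 -0.1145  0.0566]
pins [0.534  0.2048] [0.5406 0.2062] [0.5375 0.2062 0.0526]
[0.6771 0.1826]
[0.6649 0.2438]
[0.7318 0.1907]
[0.7201 0.2485]
[0.534  0.2048]
w [ 0.6049 -0.0887]
w [ 0.5857 -0.1896]
w [0.5414 0.1951]
w [0.7038 0.1828]
0.019
```

Points agree with the given heights, and the posts come out 78 mm apart. Tongs grip is at about (0.617, 0.2115) with yaw about 0.07. I'll go above it and turn by -1.50 rad.

>>> play_rows --pt "0 0.13 0 0 0 -0.717" --pt "0 0.13 0 0 0 -0.717" --pt "0 0.13 0 0 0 -0.717" --pt "0 0.13 0 0 0 -0.717" --pt "0 0.13 0 0 0 -0.717" --pt "0 0.13 0 0 0 -0.717" --pt "0 0.13 0 0 0 -0.717" --pt "0 0.13 0 0 0 -0.717" --pt "0 0.13 0 0 0 -0.717" --claw 0

```text
time: 0.9
tcp_pos: [0.6249, 0.1039, 0.2015]
tcp_rot: [-3.141, 0.0, 0.823]
wrist_force: [-0.5, -0.3, 0.4]
gripper_width: 1.0
grasp_force: 0.0
```

>>> play_rows --pt "-0.01 0.134 -0.05 0 0 -0.717" --pt "-0.01 0.134 -0.05 0 0 -0.717" --pt "-0.01 0.134 -0.05 0 0 -0.717" --pt "-0.01 0.134 -0.05 0 0 -0.717" --pt "-0.01 0.134 -0.05 0 0 -0.717" --pt "-0.01 0.134 -0.05 0 0 -0.717" --pt "-0.01 0.134 -0.05 0 0 -0.717" --pt "-0.01 0.134 -0.05 0 0 -0.717" --pt "-0.01 0.134 -0.05 0 0 -0.717" --pt "-0.01 0.134 -0.05 0 0 -0.717"

```text
time: 1.73
tcp_pos: [0.6171, 0.2109, 0.1618]
tcp_rot: [-3.142, -0.0, 0.072]
wrist_force: [0.3, -0.5, -0.6]
gripper_width: 0.996
grasp_force: 0.0
```

```bash
python3 - <<'E'
from h import *
c=calibration("wrist");cv2.imwrite("pics/w1.png",get_image("wrist")[:,:,::-1]);np.save("c1.npy",c,allow_pickle=True)
cv2.imwrite("pics/s1.png",get_image("scene")[:,:,::-1])
o=get_obs();print({k:np.round(o[k],3).tolist() for k in ("time","tcp_pos","tcp_rot","joint_positions","wrist_force")})
E
```

```text
{'time': 1.833, 'tcp_pos': [0.617, 0.211, 0.162], 'tcp_rot': [-3.142, -0.0, 0.071], 'joint_positions': [0.209, 0.313, 1.491, 0.0, 1.338, 1.709], 'wrist_force': [0.248, 0.316, -0.445]}
```

View pics/w1.png

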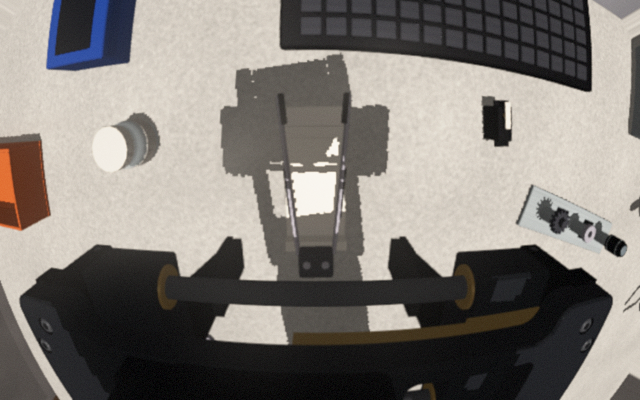

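The wrist view shows the tongs centred in the gripper, tips at (282,95) and (346,94), pins at (305.5,266) and (326.5,266), and the lens top around (619,248).

```bash
python3 - <<'E'
from h import *
c=np.load("c1.npy",allow_pickle=True).item()
a=[atz("wrist",u,v,.05,c) for u,v in ((282,95),(346,94),(305.5,266),(326.5,266))]
print(a); m=(a[0]+a[1])/2; h=(a[2]+a[3])/2; d=m-h; L=np.hypot(*d); print(m,h,L,np.arctan2(d[1],d[0]),h+d/L*.08)
for u,v,z in ((562,223,.056),(591,233,.049),(621,248,.076)): print(atz("wrist",u,v,z,c))
E
```

```text
[array([0.7094, 0.25  ]), array([0.7146, 0.1903]), array([0.5336, 0.2168]), array([0.5353, 0.1941])]
[0.712   0.22015] [0.53445 0.20545] 0.1781574935274966 0.08260517637646304 [0.61417721 0.2120509 ]
[ 0.6034 -0.1075]
[ 0.5884 -0.1918]
[ 0.5756 -0.2555]
```

>>> play_rows --pt "-0.0035 0.001 -0.05 0 0 0.011" --pt "-0.0035 0.001 -0.09 0 0 0.011" --pt "-0.0035 0.001 -0.12 0 0 0.011" --pt "-0.0035 0.001 -0.14 0 0 0.011" --pt "-0.0035 0.001 -0.15 0 0 0.011" --pt "-0.0035 0.001 -0.155 0 0 0.011" --pt "-0.0035 0.001 -0.155 0 0 0.011" --pt "-0.0035 0.001 -0.155 0 0 0.011"

```text
time: 2.5
tcp_pos: [0.6153, 0.2122, 0.0391]
tcp_rot: [-3.141, -0.002, 0.081]
wrist_force: [-0.6, -0.1, -0.3]
gripper_width: 0.999
grasp_force: 0.0
```

>>> play_rows --pt "0 0 0 0 0 0" --pt "0 0 0 0 0 0" --pt "0 0 0 0 0 0" --pt "0 0 0 0 0 0" --pt "0 0 0 0 0 0" --pt "0 0 0 0 0 0" --pt "0 0 0 0 0 0" --pt "0 0 0 0 0 0" --pt "0 0 0 0 0 0" --pt "0 0 0 0 0 0" --pt "0 0 0 0 0 0" --pt "0 0 0 0 0 0" --claw 103 --squeeze 20

```text
time: 3.5
tcp_pos: [0.6142, 0.212, 0.0377]
tcp_rot: [3.142, 0.0, 0.081]
wrist_force: [-0.1, -0.0, -0.8]
gripper_width: 0.595
grasp_force: 0.0
```

Opening is 51.8 mm but no force is reported, so I'll check with a look.

```bash
python3 - <<'E'
from h import *
o=get_obs();print({k:np.round(o[k],3).tolist() for k in ("time","gripper_width","grasp_force")})
w=get_image("wrist")[:,:,::-1][80:330,200:430];s=get_image("side")[:,:,::-1][190:290,140:270]
cv2.imwrite("pics/g1.png",np.hstack([cv2.resize(w,(400,435)),cv2.resize(s,(400,435))]))
E
```

```text
{'time': 3.5, 'gripper_width': 0.595, 'grasp_force': 0.0}
```

View pics/g1.png

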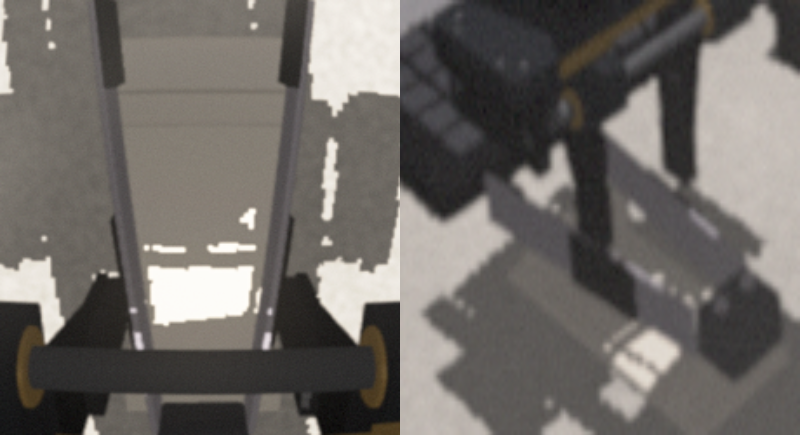

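The fingers stand at the black panels but may be just short of contact. I'll close in small steps until force shows.

>>> play_rows --pt "0 0 0 0 0 0" --pt "0 0 0 0 0 0" --pt "0 0 0 0 0 0" --pt "0 0 0 0 0 0" --claw 108

```text
time: 3.93
tcp_pos: [0.6142, 0.212, 0.0378]
tcp_rot: [-3.142, -0.0, 0.081]
wrist_force: [0.3, 0.6, -0.2]
gripper_width: 0.575
grasp_force: 0.0
```

>>> play_rows --pt "0 0 0 0 0 0" --pt "0 0 0 0 0 0" --pt "0 0 0 0 0 0" --pt "0 0 0 0 0 0" --claw 113

```text
time: 4.27
tcp_pos: [0.6142, 0.212, 0.0377]
tcp_rot: [3.142, 0.0, 0.081]
wrist_force: [-0.5, 0.4, -0.1]
gripper_width: 0.554
grasp_force: 0.0
```

```bash
python3 - <<'E'
from h import *
c=calibration("wrist");np.save("c2.npy",c,allow_pickle=True)
w=get_image("wrist")[:,:,::-1][60:260,215:415]
cv2.imwrite("pics/g2.png",cv2.resize(w,(600,600),interpolation=cv2.INTER_CUBIC))
E
```

```text
(no output)
```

View pics/g2.png

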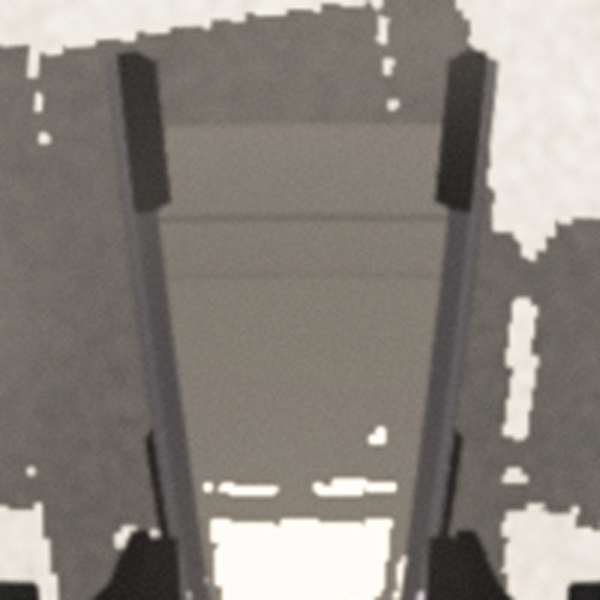

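Jaw outer tips are at (253,80) and (380,80), panel front ends at (264.5,204) and (368.5,204); fingers' inner edges at about (274.5,240) and (358,240).

```bash
python3 - <<'E'
from h import *
c=np.load("c2.npy",allow_pickle=True).item()
for p in ((253,80),(380,80),(255,78),(269,78),(364,78),(264.5,204),(368.5,204),(274.5,240),(358,240)): print(p,atz("wrist",*p,.05,c))
c=np.load("c1.npy",allow_pickle=True).item()
for p in ((278.5,95),(349,94)): print(p,atz("wrist",*p,.05,c))
E
```

```text
(253, 80) [0.7094 0.2547]
(380, 80) [0.715  0.1855]
(255, 78) [0.7106 0.2537]
(269, 78) [0.7108 0.2459]
(364, 78) [0.715  0.1944]
(264.5, 204) [0.6389 0.2446]
(368.5, 204) [0.6438 0.1841]
(274.5, 240) [0.6164 0.2379]
(358, 240) [0.6205 0.1873]
(278.5, 95) [0.7092 0.2533]
(349, 94) [0.7148 0.1874]
```

Arms are still about free (69–71 mm over the jaws), so I'll keep closing.

>>> play_rows --pt "0 0 0 0 0 0" --pt "0 0 0 0 0 0" --pt "0 0 0 0 0 0" --pt "0 0 0 0 0 0" --claw 117

```text
time: 4.65
tcp_pos: [0.6142, 0.212, 0.0377]
tcp_rot: [3.142, 0.0, 0.081]
wrist_force: [-0.3, -0.2, -0.0]
gripper_width: 0.541
grasp_force: 0.0
```

>>> play_rows --pt "0 0 0 0 0 0" --pt "0 0 0 0 0 0" --pt "0 0 0 0 0 0" --pt "0 0 0 0 0 0" --claw 121

```text
time: 4.98
tcp_pos: [0.6142, 0.212, 0.0377]
tcp_rot: [3.142, 0.0, 0.081]
wrist_force: [0.5, 0.1, -0.6]
gripper_width: 0.527
grasp_force: 0.0
```

```bash
python3 - <<'E'
from h import *
# compare jaw region with the previous look: column profile at rows near tips
w=get_image("wrist")[60:260,215:415].mean(2)
p=cv2.imread("pics/g2.png").mean(2)
p=cv2.resize(p,(200,200),interpolation=cv2.INTER_AREA)
for r in (30,35,75): print(r,"now L",w[r,34:64].astype(int).tolist()," was",p[r,34:64].astype(int).tolist())
E
```

```text
30 now L [110, 104, 100, 100, 100, 94, 71, 56, 51, 56, 54, 51, 52, 53, 53, 56, 55, 56, 69, 96, 109, 112, 109, 111, 112, 110, 111, 114, 113, 109]  was [105, 105, 104, 101, 105, 95, 75, 56, 51, 55, 52, 54, 52, 52, 52, 53, 51, 54, 69, 96, 112, 114, 112, 112, 112, 112, 114, 112, 111, 111]
35 now L [111, 110, 103, 103, 105, 101, 92, 61, 53, 53, 54, 51, 50, 53, 55, 52, 55, 52, 61, 74, 97, 105, 108, 109, 107, 108, 108, 108, 109, 110]  was [110, 111, 106, 101, 104, 105, 87, 63, 52, 52, 53, 53, 53, 55, 52, 52, 53, 55, 57, 76, 97, 107, 107, 107, 108, 109, 109, 111, 112, 114]
75 now L [108, 106, 107, 108, 106, 108, 107, 103, 98, 100, 100, 95, 89, 81, 88, 89, 88, 85, 92, 111, 118, 121, 122, 122, 123, 122, 121, 122, 120, 121]  was [107, 109, 107, 107, 108, 108, 107, 101, 98, 97, 101, 94, 90, 87, 87, 86, 84, 84, 91, 112, 124, 122, 122, 125, 124, 122, 122, 121, 124, 125]
```

Arms have not moved at all: not yet touching. Continue.

>>> play_rows --pt "0 0 0 0 0 0" --pt "0 0 0 0 0 0" --pt "0 0 0 0 0 0" --pt "0 0 0 0 0 0" --claw 126

```text
time: 5.37
tcp_pos: [0.6142, 0.212, 0.0378]
tcp_rot: [-3.142, 0.0, 0.081]
wrist_force: [-0.4, -0.4, 0.2]
gripper_width: 0.506
grasp_force: 0.0
```

```bash
python3 - <<'E'
from h import *
w=get_image("wrist")[:,:,::-1]
a=w[60:260,215:415].mean(2); p=cv2.resize(cv2.imread("pics/g2.png").mean(2),(200,200),interpolation=cv2.INTER_AREA)
print(a[30,34:64].astype(int).tolist(),p[30,34:64].astype(int).tolist())
s=get_image("side")[:,:,::-1][190:290,140:270]
cv2.imwrite("pics/g3.png",np.hstack([cv2.resize(w[170:320,225:405],(400,340)),cv2.resize(s,(400,340))]))
E
```

```text
[106, 105, 102, 98, 102, 94, 73, 54, 52, 55, 48, 50, 52, 55, 54, 57, 48, 52, 69, 92, 112, 112, 114, 110, 111, 112, 109, 113, 110, 110] [105, 105, 104, 101, 105, 95, 75, 56, 51, 55, 52, 54, 52, 52, 52, 53, 51, 54, 69, 96, 112, 114, 112, 112, 112, 112, 114, 112, 111, 111]
```

View pics/g3.png

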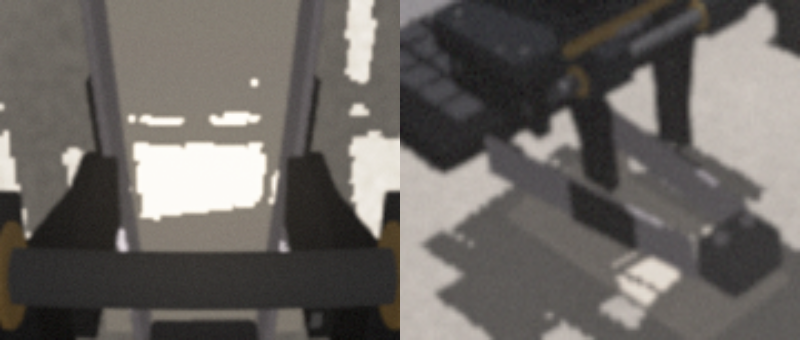

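The side view shows the near finger ending near the arm's top edge at side pixel (205,246), so I'll check whether it is hidden behind the arm or really is high.

```bash
python3 - <<'E'
from h import *
def proj(n,P):
    c=calibration(n);f=200/np.tan(np.radians(c["vertical_fov"])/2);T=np.linalg.inv(np.array(c["world_from_camera"]))
    q=T[:3,:3]@np.array(P)+T[:3,3]; 
    if n=="wrist":
        r=np.hypot(q[0],q[1]);t=np.arctan2(r,q[2]);return np.round([c["cx"]+f*t*q[0]/r,c["cy"]+f*t*q[1]/r],1)
    return np.round([c["cx"]+f*q[0]/q[2],c["cy"]+f*q[1]/q[2]],1)
ys=np.array([-.0807,.9967]);g=np.array([.6142,.212])
for w in (.022,.026,.030):
  for z in (.019,.038,.05):
    L=[*(g+ys*w),z];R=[*(g-ys*w),z];print(w,z,"side",proj("side",L),proj("side",R),"wrist",proj("wrist",L),proj("wrist",R))
s=get_image("side")[:,:,::-1][200:280,155:235]; k=get_image("scene")[:,:,::-1][195:285,375:465]
A=cv2.resize(s,(400,400),interpolation=cv2.INTER_CUBIC);B=cv2.resize(k,(400,400),interpolation=cv2.INTER_CUBIC)
cv2.imwrite("pics/g4.png",np.hstack([A,B]))
E
```

```text
0.022 0.019 side [209.4 260.4] [228.3 249.4] wrist [285.4 227.5] [347.9 227.5]
0.022 0.038 side [208.4 251.6] [227.5 240.7] wrist [282.7 238.4] [350.7 238.4]
0.022 0.05 side [207.7 245.8] [227.  235.1] wrist [280.8 246.4] [352.7 246.4]
0.026 0.019 side [207.7 261.5] [230.  248.5] wrist [279.8 227.4] [353.5 227.4]
0.026 0.038 side [206.6 252.6] [229.2 239.8] wrist [276.6 238.4] [356.8 238.4]
0.026 0.05 side [205.9 246.9] [228.7 234.2] wrist [274.3 246.3] [359.1 246.3]
0.03 0.019 side [205.9 262.5] [231.7 247.5] wrist [274.2 227.4] [359.1 227.4]
0.03 0.038 side [204.8 253.6] [230.9 238.8] wrist [270.5 238.3] [362.8 238.3]
0.03 0.05 side [204.1 247.9] [230.3 233.2] wrist [267.9 246.2] [365.5 246.2]
```

View pics/g4.png

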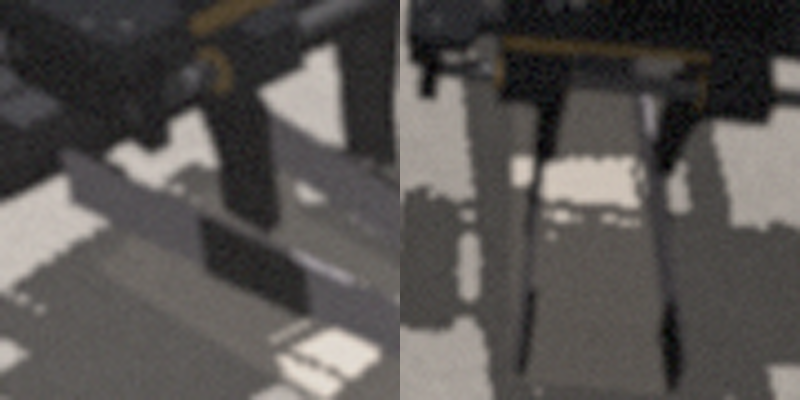

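```bash
python3 - <<'E'
from h import *
for a,b in (((434.6,234.4),(205,245)),((432,234),(210,246)),((407.6,232),(228,231))): print(tri(ray("scene",*a),ray("side",*b)))
o=get_obs();print(o["tcp_pos"],o["tcp_rot"],o["joint_positions"])
E
```

```text
[0.616  0.2388 0.0516]
[0.6124 0.2329 0.0479]
[0.6215 0.1855 0.0532]
[0.61419428 0.21198711 0.03773962] [-3.14158058e+00  2.66129910e-05  8.06109142e-02] [2.11069036e-01 4.34567144e-01 1.58161616e+00 1.71020680e-05
 1.12543416e+00 1.70124708e+00]
```

The fingertips really stand at z ≈ 0.05, about 30 mm higher than the reported TCP implies, and pass over the arms' tops; both views agree. I'll open, go down about 28 mm while watching the force, and close again.

>>> play_rows --pt "0 0 0 0 0 0" --pt "0 0 0 0 0 0" --pt "0 0 0 0 0 0" --pt "0 0 0 0 0 0" --pt "0 0 0 0 0 0" --pt "0 0 0 0 0 0" --claw 0

```text
time: 6.07
tcp_pos: [0.6142, 0.212, 0.0377]
tcp_rot: [-3.142, -0.0, 0.081]
wrist_force: [-0.3, 0.3, -0.4]
gripper_width: 0.876
grasp_force: 0.0
```

>>> play_rows --pt "0 0 -0.005 0 0 0" --pt "0 0 -0.01 0 0 0" --pt "0 0 -0.015 0 0 0" --pt "0 0 -0.02 0 0 0" --pt "0 0 -0.02 0 0 0" --pt "0 0 -0.02 0 0 0"

```text
time: 6.57
tcp_pos: [0.6137, 0.2119, 0.021]
tcp_rot: [3.141, 0.001, 0.081]
wrist_force: [0.8, -0.5, -0.6]
gripper_width: 0.997
grasp_force: 0.0
```

```bash
python3 - <<'E'
from h import *
s=get_image("side")[:,:,::-1][185:285,150:250]; k=get_image("scene")[:,:,::-1][180:280,370:470]
A=cv2.resize(s,(400,400),interpolation=cv2.INTER_CUBIC);B=cv2.resize(k,(400,400),interpolation=cv2.INTER_CUBIC)
cv2.imwrite("pics/g5.png",np.hstack([A,B]))
E
```

```text
(no output)
```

View pics/g5.png

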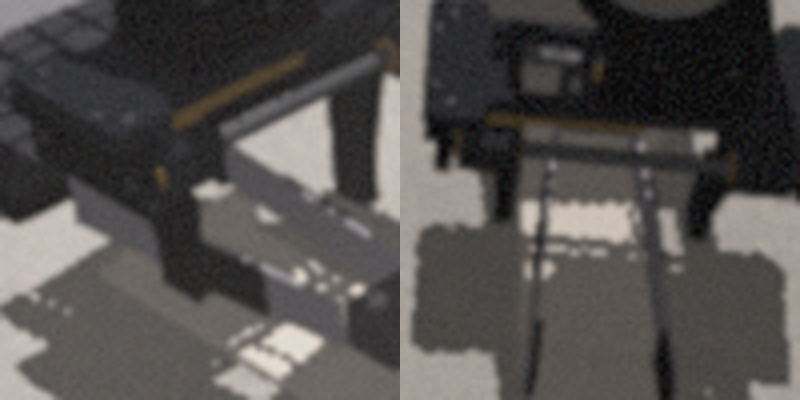

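The near finger now lies in front of the panel, its tip at side (197.5,259.5), z ≈ 0.033. I'll go down a further 11 mm, then close.

>>> play_rows --pt "0.0005 0 -0.005 0 0 0" --pt "0.0005 0 -0.01 0 0 0" --pt "0.0005 0 -0.014 0 0 0" --pt "0.0005 0 -0.014 0 0 0"

```text
time: 7.0
tcp_pos: [0.6138, 0.2118, 0.0093]
tcp_rot: [3.141, 0.002, 0.081]
wrist_force: [0.3, 0.0, -0.5]
gripper_width: 0.998
grasp_force: 0.0
```

>>> play_rows --pt "0 0 0 0 0 0" --pt "0 0 0 0 0 0" --pt "0 0 0 0 0 0" --pt "0 0 0 0 0 0" --pt "0 0 0 0 0 0" --pt "0 0 0 0 0 0" --pt "0 0 0 0 0 0" --pt "0 0 0 0 0 0" --pt "0 0 0 0 0 0" --pt "0 0 0 0 0 0" --claw 103 --squeeze 20

```text
time: 7.83
tcp_pos: [0.6148, 0.212, 0.0107]
tcp_rot: [-3.142, -0.0, 0.081]
wrist_force: [0.6, -0.5, 0.9]
gripper_width: 0.596
grasp_force: 7.1
```

Gripped: 7.1 N at 51.8 mm. Lift, then carry above the lens with the tongs turned square to the row.

>>> play_rows --pt "0 0 0.01 0 0 0" --pt "0 0 0.025 0 0 0" --pt "0 0 0.04 0 0 0" --pt "0 0 0.055 0 0 0" --pt "0 0 0.07 0 0 0" --pt "0 0 0.085 0 0 0" --pt "0 0 0.1 0 0 0" --pt "0 0 0.115 0 0 0" --pt "0 0 0.13 0 0 0" --pt "0 0 0.14 0 0 0" --pt "0 0 0.14 0 0 0" --pt "0 0 0.14 0 0 0"

```text
time: 8.83
tcp_pos: [0.6149, 0.2121, 0.1231]
tcp_rot: [-3.141, -0.001, 0.081]
wrist_force: [-0.4, -0.6, -1.6]
gripper_width: 0.595
grasp_force: 6.6
```

>>> play_rows --pt "-0.005 -0.02 0 0 0 -0.01" --pt "-0.015 -0.05 0 0 0 -0.02" --pt "-0.025 -0.085 0 0 0 -0.035" --pt "-0.035 -0.12 0 0 0 -0.05" --pt "-0.045 -0.155 0 0 0 -0.065" --pt "-0.055 -0.19 0 0 0 -0.08" --pt "-0.065 -0.225 0 0 0 -0.095" --pt "-0.075 -0.26 0 0 0 -0.11" --pt "-0.085 -0.295 0 0 0 -0.125" --pt "-0.095 -0.33 0 0 0 -0.14" --pt "-0.105 -0.365 0 0 0 -0.155" --pt "-0.115 -0.4 0 0 0 -0.17" --pt "-0.125 -0.435 0 0 0 -0.185" --pt "-0.135 -0.47 0 0 0 -0.2" --pt "-0.143 -0.505 0 0 0 -0.215" --pt "-0.15 -0.535 0 0 0 -0.23" --pt "-0.154 -0.56 0 0 0 -0.244" --pt "-0.157 -0.575 0 0 0 -0.244" --pt "-0.1575 -0.58 0 0 0 -0.244" --pt "-0.1575 -0.58 0 0 0 -0.244"

```text
time: 10.5
tcp_pos: [0.4882, -0.2522, 0.1218]
tcp_rot: [-3.141, 0.001, -0.176]
wrist_force: [0.0, 0.5, -1.3]
gripper_width: 0.595
grasp_force: 6.6
```

```bash
python3 - <<'E'
from h import *
o=get_obs();print({k:np.round(o[k],3).tolist() for k in ("time","tcp_pos","tcp_rot","gripper_width","grasp_force")})
c=calibration("wrist");np.save("c3.npy",c,allow_pickle=True)
w=get_image("wrist")[:,:,::-1];cv2.imwrite("pics/w3.png",w);cv2.imwrite("pics/s3.png",get_image("scene")[:,:,::-1]);cv2.imwrite("pics/d3.png",get_image("side")[:,:,::-1])
g=w.mean(2)
# predicted lens axis at top (z=.076) and its pixel; then print rows around it
def proj(P):
    f=200/np.tan(np.radians(c["vertical_fov"])/2);T=np.linalg.inv(np.array(c["world_from_camera"]));q=T[:3,:3]@np.array(P)+T[:3,3]
    r=np.hypot(q[0],q[1]);t=np.arctan2(r,q[2]);return np.round([c["cx"]+f*t*q[0]/r,c["cy"]+f*t*q[1]/r],1)
for P in ((.5715,-.267,.076),(.5715,-.267,.04),(.585,-.1885,.049),(.598,-.1145,.056)): print(P,proj(P))
u,v=proj((.5715,-.267,.076)).astype(int)
for r in range(v-50,v+51,5): print(r,u-60,g[r,u-60:u+61:4].astype(int).tolist())
E
```

```text
{'time': 10.5, 'tcp_pos': [0.488, -0.252, 0.122], 'tcp_rot': [-3.141, 0.001, -0.176], 'gripper_width': 0.595, 'grasp_force': 6.595}
(0.5715, -0.267, 0.076) [316.4 104.1]
(0.5715, -0.267, 0.04) [316.4 104.7]
(0.585, -0.1885, 0.049) [221.4 108.1]
(0.598, -0.1145, 0.056) [141.4 115.5]
54 256 [221, 230, 222, 226, 225, 224, 219, 219, 221, 224, 227, 224, 223, 224, 225, 222, 225, 227, 224, 232, 224, 225, 225, 229, 225, 225, 227, 224, 224, 227, 227]
59 256 [224, 223, 221, 224, 223, 224, 223, 225, 228, 227, 221, 222, 225, 226, 224, 227, 222, 222, 230, 224, 228, 225, 227, 223, 226, 223, 229, 226, 219, 220, 227]
64 256 [105, 143, 205, 222, 227, 224, 224, 227, 218, 224, 213, 219, 220, 225, 228, 228, 224, 224, 225, 229, 226, 230, 226, 225, 224, 226, 227, 225, 220, 223, 221]
69 256 [100, 103, 100, 104, 98, 135, 225, 227, 226, 226, 226, 220, 225, 226, 223, 221, 224, 216, 117, 136, 228, 224, 223, 222, 222, 225, 221, 221, 225, 226, 218]
74 256 [69, 57, 50, 91, 97, 103, 103, 125, 190, 204, 191, 173, 191, 188, 173, 201, 201, 164, 115, 121, 217, 219, 219, 216, 219, 226, 224, 92, 82, 81, 207]
79 256 [75,
[... 1611 characters left out ...]
 95]
134 256 [90, 76, 57, 63, 95, 94, 93, 92, 93, 98, 94, 93, 91, 96, 94, 93, 94, 92, 96, 93, 96, 95, 93, 94, 94, 111, 89, 48, 50, 111, 103]
139 256 [91, 97, 75, 81, 97, 95, 97, 97, 96, 97, 95, 100, 95, 95, 96, 98, 100, 98, 98, 96, 99, 97, 98, 101, 96, 219, 123, 81, 81, 94, 104]
144 256 [94, 92, 80, 82, 97, 98, 98, 95, 95, 99, 98, 95, 98, 96, 98, 94, 101, 95, 101, 97, 99, 106, 101, 96, 101, 216, 108, 74, 84, 92, 98]
149 256 [98, 93, 81, 76, 96, 99, 94, 96, 101, 94, 96, 94, 96, 102, 99, 99, 99, 96, 91, 96, 98, 96, 93, 100, 103, 144, 91, 78, 87, 87, 100]
154 256 [94, 96, 78, 79, 95, 97, 98, 96, 94, 96, 94, 99, 94, 93, 94, 94, 100, 100, 95, 101, 95, 100, 102, 101, 100, 214, 99, 79, 91, 92, 101]
```

The lens ring in the wrist picture is centred at (316,104.5), exactly where predicted, and the jaws are centred on (315,104). Descend so the pads sit at mid lens.

>>> play_rows --pt "0 0 -0.006 0 0 0" --pt "0 0 -0.015 0 0 0" --pt "0 0 -0.027 0 0 0" --pt "0 0 -0.039 0 0 0" --pt "0 0 -0.051 0 0 0" --pt "0 0 -0.063 0 0 0" --pt "0 0 -0.075 0 0 0" --pt "0 0 -0.087 0 0 0" --pt "0 0 -0.099 0 0 0" --pt "0 0 -0.108 0 0 0" --pt "0 0 -0.115 0 0 0" --pt "0 0 -0.115 0 0 0" --pt "0 0 -0.115 0 0 0"

```text
time: 11.73
tcp_pos: [0.4885, -0.2519, 0.0303]
tcp_rot: [-3.141, 0.0, -0.175]
wrist_force: [-0.3, -0.3, -1.0]
gripper_width: 0.601
grasp_force: 6.6
```

```bash
python3 - <<'E'
from h import *
o=get_obs();print({k:np.round(o[k],3).tolist() for k in ("time","tcp_pos","tcp_rot","wrist_force","gripper_width","grasp_force")})
w=get_image("wrist")[:,:,::-1];cv2.imwrite("pics/w4.png",w);g=w.mean(2)
for r in range(50,150,6): print(r,"240:",g[r,240:392:4].astype(int).tolist())
E
```

```text
{'time': 11.733, 'tcp_pos': [0.488, -0.252, 0.03], 'tcp_rot': [-3.141, 0.0, -0.175], 'wrist_force': [-0.344, -0.295, -1.025], 'gripper_width': 0.601, 'grasp_force': 6.595}
50 240: [234, 233, 235, 229, 238, 235, 233, 237, 240, 237, 238, 238, 237, 234, 233, 235, 239, 240, 237, 236, 233, 236, 232, 229, 235, 238, 236, 234, 239, 240, 238, 237, 238, 239, 239, 236, 236, 238]
56 240: [236, 231, 237, 233, 235, 236, 241, 236, 236, 238, 236, 239, 235, 232, 236, 239, 236, 234, 234, 236, 237, 238, 233, 228, 239, 237, 238, 235, 236, 236, 235, 234, 235, 238, 235, 233, 232, 232]
62 240: [176, 203, 222, 224, 230, 232, 233, 237, 238, 237, 237, 239, 239, 241, 240, 242, 241, 239, 238, 237, 235, 232, 230, 228, 226, 217, 211, 211, 211, 208, 202, 214, 223, 233, 232, 235, 234, 231]
68 240: [112, 116, 114, 226, 176, 243, 243, 208, 243, 242, 243, 243, 243, 243, 243, 243, 244, 245, 240, 244, 243, 243, 245, 244, 244, 245, 146, 205, 246, 246, 245, 246, 246, 247, 243, 234, 232, 239]
74 240: [112, 116, 118, 121, 82, 66, 55, 111, 142, 246, 245, 245, 245, 246, 241, 125, 125, 126, 106, 131, 139, 184, 245, 245, 245, 2
[... 1581 characters left out ...]
, 82, 108, 108, 108, 108, 106, 61, 51, 49, 48, 49, 48, 45, 49, 101, 108, 111, 109, 110, 80, 42, 41, 53, 237, 210, 239, 236, 232]
134 240: [100, 102, 101, 103, 98, 78, 55, 62, 103, 104, 108, 101, 104, 104, 105, 102, 106, 104, 105, 102, 100, 107, 106, 106, 111, 106, 106, 108, 110, 110, 98, 49, 47, 102, 229, 237, 237, 233]
140 240: [101, 103, 101, 101, 97, 100, 83, 82, 98, 99, 99, 99, 100, 101, 99, 104, 103, 101, 101, 103, 100, 104, 104, 102, 102, 103, 102, 101, 102, 102, 100, 87, 95, 105, 231, 238, 237, 238]
146 240: [100, 104, 100, 99, 96, 100, 84, 82, 104, 99, 102, 100, 101, 98, 100, 100, 100, 100, 97, 100, 103, 101, 102, 105, 100, 103, 104, 102, 102, 102, 98, 84, 91, 99, 107, 107, 215, 240]
```

The lens sits between the pads, edges (292,104) and (344,104), pads at 270 and 360. Close slowly.

>>> play_rows --pt "0 0 0 0 0 0" --pt "0 0 0 0 0 0" --pt "0 0 0 0 0 0" --pt "0 0 0 0 0 0" --pt "0 0 0 0 0 0" --claw 120 --squeeze 28

```text
time: 12.2
tcp_pos: [0.4887, -0.2521, 0.0308]
tcp_rot: [3.141, -0.0, -0.175]
wrist_force: [-0.3, -0.5, -1.4]
gripper_width: 0.534
grasp_force: 7.4
```

>>> play_rows --pt "0 0 0 0 0 0" --pt "0 0 0 0 0 0" --pt "0 0 0 0 0 0" --pt "0 0 0 0 0 0" --pt "0 0 0 0 0 0" --pt "0 0 0 0 0 0" --pt "0 0 0 0 0 0" --claw 160

```text
time: 12.78
tcp_pos: [0.4886, -0.252, 0.0306]
tcp_rot: [3.142, -0.0, -0.175]
wrist_force: [0.2, -0.1, -0.8]
gripper_width: 0.489
grasp_force: 28.0
```

Stopped at 42.5 mm with 28 N: jaws are on the lens. Raise 12 cm slowly.

>>> play_rows --pt "0 0 0.004 0 0 0" --pt "0 0 0.01 0 0 0" --pt "0 0 0.018 0 0 0" --pt "0 0 0.028 0 0 0" --pt "0 0 0.038 0 0 0" --pt "0 0 0.048 0 0 0" --pt "0 0 0.058 0 0 0" --pt "0 0 0.068 0 0 0" --pt "0 0 0.078 0 0 0" --pt "0 0 0.088 0 0 0" --pt "0 0 0.098 0 0 0" --pt "0 0 0.108 0 0 0" --pt "0 0 0.118 0 0 0" --pt "0 0 0.128 0 0 0" --pt "0 0 0.136 0 0 0" --pt "0 0 0.143 0 0 0" --pt "0 0 0.148 0 0 0" --pt "0 0 0.15 0 0 0" --pt "0 0 0.15 0 0 0" --pt "0 0 0.15 0 0 0"

```text
time: 14.45
tcp_pos: [0.4884, -0.2519, 0.1502]
tcp_rot: [-3.141, 0.0, -0.175]
wrist_force: [0.1, 0.2, -1.9]
gripper_width: 0.488
grasp_force: 28.0
```

>>> play_rows --pt "0 0 0 0 0 0" --pt "0 0 0 0 0 0" --pt "0 0 0 0 0 0" --pt "0 0 0 0 0 0" --pt "0 0 0 0 0 0" --pt "0 0 0 0 0 0"

```text
time: 14.95
tcp_pos: [0.4886, -0.252, 0.1505]
tcp_rot: [-3.142, 0.0, -0.175]
wrist_force: [-0.2, 0.6, -2.2]
gripper_width: 0.487
grasp_force: 28.0
```

```bash
python3 - <<'E'
from h import *
o=get_obs();print({k:np.round(o[k],3).tolist() for k in ("time","tcp_pos","tcp_rot","wrist_force","gripper_width","grasp_force")})
w=get_image("wrist")[:,:,::-1];cv2.imwrite("pics/w5.png",w);g=w.mean(2)
for r in range(68,146,8): print(r,"240:",g[r,240:392:4].astype(int).tolist())
# empty post top? scene pixels round the lens's old place, before and now
a=cv2.imread("pics/scene0.png").mean(2);b=get_image("scene").mean(2)
for r in (172,178,184,190,196): print(r,a[r,188:214:2].astype(int).tolist(),b[r,188:214:2].astype(int).tolist())
E
```

```text
{'time': 14.95, 'tcp_pos': [0.489, -0.252, 0.15], 'tcp_rot': [-3.142, 0.0, -0.175], 'wrist_force': [-0.199, 0.582, -2.167], 'gripper_width': 0.487, 'grasp_force': 27.986}
68 240: [101, 103, 101, 99, 95, 98, 98, 99, 142, 222, 180, 101, 214, 169, 131, 100, 118, 206, 195, 112, 212, 215, 222, 219, 223, 222, 218, 217, 220, 226, 221, 213, 217, 214, 218, 214, 218, 212]
76 240: [100, 101, 96, 100, 102, 95, 101, 99, 157, 191, 57, 55, 81, 106, 104, 99, 172, 85, 80, 87, 81, 151, 219, 219, 217, 217, 82, 81, 92, 211, 211, 211, 209, 214, 219, 217, 215, 219]
84 240: [98, 99, 96, 98, 99, 98, 101, 99, 173, 191, 60, 57, 69, 116, 67, 65, 79, 106, 126, 142, 119, 86, 86, 86, 127, 236, 76, 80, 94, 209, 219, 214, 217, 220, 217, 214, 224, 217]
92 240: [100, 101, 98, 100, 99, 104, 95, 48, 77, 80, 57, 56, 75, 60, 78, 160, 162, 155, 156, 166, 172, 171, 171, 99, 83, 86, 76, 73, 86, 210, 214, 215, 211, 221, 222, 224, 224, 218]
100 240: [100, 101, 83, 99, 103, 96, 101, 100, 94, 88, 55, 57, 55, 58, 138, 154, 161, 163, 174, 178, 170, 161, 177, 170, 91, 73, 103, 62, 78, 209, 215, 217, 216, 218, 222, 210, 222, 221]
1
[... 767 characters left out ...]
 94, 91, 96, 94, 97, 94, 99, 96, 94, 100, 125, 93, 84, 85, 99, 97, 101, 94, 100, 111, 223, 225]
172 [152, 154, 156, 135, 93, 103, 106, 91, 104, 152, 153, 154, 156] [152, 149, 135, 83, 68, 68, 67, 71, 63, 97, 137, 83, 68]
178 [154, 150, 150, 73, 20, 24, 26, 24, 20, 57, 145, 155, 155] [121, 65, 63, 65, 68, 67, 63, 116, 148, 109, 61, 66, 70]
184 [151, 154, 151, 145, 70, 15, 28, 16, 12, 26, 90, 145, 150] [66, 66, 65, 70, 67, 76, 60, 65, 63, 64, 63, 70, 64]
190 [151, 143, 147, 146, 145, 140, 89, 61, 62, 59, 89, 147, 146] [136, 115, 135, 142, 124, 66, 60, 62, 62, 56, 61, 63, 65]
196 [147, 147, 144, 147, 145, 133, 72, 66, 65, 62, 65, 72, 131] [139, 140, 139, 116, 64, 62, 59, 62, 67, 57, 62, 59, 62]
```

The lens still fills the gap between the pads at the same size as before the lift: glass centred at (317,104), dark edges against both pads. The opening holds at 42.4 mm, the scene shows no lens on its post, and its centre should be at about 0.175 m. Handing in.

```bash
python3 -c "
from station import *
print(close_job())"
```

```text
the job is handed in; nothing more can be done
None
```

I handed the job in with the lens held upright in the tongs' jaws, raised about 12 cm off its post, and the robot still squeezing the tongs at 28 N; the system gave no verdict, and I did not re-measure the bearing, gear or servo afterwards.

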